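# Nudge the label rolls into their wells

## Robot

A 6-joint arm with a two-finger parallel gripper is mounted at the origin on the work surface. World frame = base frame: x ahead of the robot, y to its left, z up, the work surface at z = 0. Lengths are in m, angles in rad, forces in N, time in s.
With the tool pointing down it reaches from about 0.375 to 0.925 m from the base axis. Payload 5.7 kg.
Tool frame: the origin (TCP) lies on the front face of the gripper's body, between the roots of the fingers; the fingertips stand 73 mm ahead of it and the grasp point (between the pads) lies manip.grip_point_offset ahead of it (manip.grip_point_offset is the distance from the TCP to the grasp point, in m); z points along the fingers, y is the line along which they close (so a half turn about z gives the same grasp; the last joint's range is limited). The gripper opens to 85 mm and grips with 20 to 120 N. Pads are 22 mm wide; open, the fingers measure 114 mm over their backs; the gripper's body (76 mm by 85 mm) begins 54 mm behind the grasp point. The pads swing forward as they close: fully open they stand 13 mm farther back than shut.
Start: joints at [-1.3, 0.359, 1.51, -0, 1.272, -0.115], TCP at [0.226, -0.556, 0.304] pointing down, gripper open.
Joint ranges: [-2.97, 2.97], [-1.01, 2.36], [0.21, 2.38], [-0.96, 4.11], [0.2, 2.71], [-2.98, 2.98]. Speed limits (rad/s): [2.39, 2.39, 3.14, 3.14, 3.14, 3.14].

## Interface

Orientations are given as a rotation vector (axis times angle).
In Python, from plant import manip, read_camera, get_calibration gives the robot as it stands. The module is installed in compiled form; this text tells all that it offers.
- The arm moves only by the tool servo_tool, never from a script. Its argument "increments" is a list of rows, each an object with "jaw": the finger opening in m, from 0 to 0.0854; "delta_pos": the shift along the world's x, y, z in m, a list of three; "twist": the turn about the world's z in degrees. In form: [{"jaw": jaw, "delta_pos": [tx, ty, tz], "twist": twist}, ...]. A call has 1 to 12 rows; each row is the pose to reach, as a shift and turn from the pose commanded when the call began; what a row does not reach only later rows make up. A row lasts 1/10 s, in which the tool goes at most 50 mm and 8.59 degrees, less where a joint would pass 70% of its speed; a pose out of reach is approached as far as the arm can. A call with a gripper value outside its range is refused whole. The fingers move at their own pace and stop on an object; "squeeze" is the grip in N (left out, the last holds). Time passes only in rows, so rows that repeat a pose let the fingers close. It gives the time, the measured TCP pose, the force, the opening and the grip force at its end, in the units of the state.
- manip.sense(): the state, without advancing time (a new reading comes with each control period).
- read_camera(name): name is "scene" or "top"; returns the picture (420x560x3 uint8, red, green, blue); there is no depth.
- get_calibration(name): a dict with "camera_matrix" (3x3 intrinsics, pixels), "R" (3x3) and "t" (3): a world point X has camera coordinates R X + t. Camera axes: x right, y down, z forward; pixel columns grow to the right and rows downward; lengths in m; the calibration is good to about 2 mm. A picture is of the moment at which its call begins. get_calibration takes no time and is no camera call.
- manip.finish_job(): hands the job in; it is judged then, once.
The state is a dict: "time_s": time; "joints": joint angles; "qvel": joint speeds; "effort": joint torques, N m; "tool_pos": TCP position; "eef_rot": TCP orientation; "wrist_force": force on the tool from outside, world axes, zero at the start; "torque": the same for the moment, N m; "width": finger opening in m; "gripper_force": force on a finger pad.
Only numpy, scipy, OpenCV 4.12 (cv2) and the standard library are available. Lean on these libraries where they do the work, as an engineer would, in place of code of your own. Each camera call takes 0.05 s, during which the arm holds its last target. There are 200 camera calls.

## Task

Two label rolls lie loose on the grey roll tray. With the fingertips, push each one across the deck until it drops over the rim into the well of its own size, the large roll into the wide well and the small roll into the narrow one, so that both sit flat on the bottom. Only slide them: do not lift them, tip them on edge or push them off the tray, and leave everything else where it stands.

Things in the scene. Friction and masses are not known exactly. Their poses are not given: they have to be found in the camera images.
- tray: flat grey plastic tray, 260 (x) x 300 (y) x 20 mm, fixed to the table; origin at the centre of its underside, x away from the robot at yaw 0, z up; its flat deck is 20 mm above the table, with no outer lip. Two round flat-bottomed wells, 10 mm deep, are sunk in its far half
- wide_well (a point): centre of the mouth (deck height) of the wider well, 76 mm across, 10 mm deep; at x +55, y +80 mm in the tray's frame
- narrow_well (a point): centre of the mouth (deck height) of the narrower well, 56 mm across, 10 mm deep; at x +55, y -80 mm in the tray's frame
- large_roll: white paper label roll, a solid disc (its core is plugged) 70 mm across and 16 mm thick, about 60 g, lying flat and loose on the deck in the tray's near half; origin at the centre of its underside, z along its axis. Once seated in the wide well it has 3 mm play all round and its top stands 6 mm above the deck
- small_roll: the same kind of roll, 50 mm across and 16 mm thick, about 35 g, origin at the centre of its underside, also loose on the near half of the deck; either roll may be on the left. Seated in the narrow well it has 3 mm play all round and its top stands 6 mm above the deck
- core_tube: bystander, loose: empty upright cardboard core tube, 32 mm across, 40 mm tall, standing on the tray's deck near the middle of its far edge; origin at the centre of its underside
- tape_roll: bystander, loose: big roll of tan packing tape lying flat on the table, 90 mm across, 48 mm tall, left of the tray; origin at the centre of its underside
- stapler: bystander, loose: black stapler, 150 x 36 x 41 mm, on the table right of the tray; origin at the centre of its underside
- scanner: bystander, loose: black handheld barcode scanner lying on the table left of the tray, nearer than the tape roll, about 205 x 70 x 45 mm, origin under its head
- tape_measure: bystander, loose: grey tape measure standing on edge, 75 x 40 x 62 mm, right of the tray beyond the stapler; origin at the centre of its underside
Mind the look-alikes: they are no part of the job. Leave any green look-alike of the small_roll alone. Leave any red look-alike of the large_roll alone.

How it is judged:
By the outcome, as a careful person would: the job done as asked, in the order asked, and still so for the second after the job is handed in, with the robot touching nothing.
It also fails if it takes over 58 s, if anything falls off the work surface, if the arm or the gripper's body presses on something with over 40 N, if the wrist force passes 120 N, or if a joint passes its speed limit or range.

## Working session

There is one attempt and no reset: what is moved stays moved. The work goes in short steps, Python scripts to look and compute and a tool call to move; the robot and the scene stay as the last step left them, time stands still between calls to the robot, and variables do not carry over. Pictures are saved under pics/ and viewed, at most 10 in all, crops included, and the job is handed in when it is done.

Besides the shell and the picture viewer there is one more tool, called by a JSON object that holds its "api" and its "payload", one argument or row to a line. servo_tool: Moves the arm, as the interface text tells. Its arguments: {"type":"object","properties":{"increments":{"type":"array"},"squeeze":{"type":"number"}},"required":["increments"]}

```bash
mkdir -p pics
python3 - <<'E'
from plant import manip, read_camera, get_calibration
import cv2,numpy as np
for n in("scene","top"):
    im=read_camera(n); cv2.imwrite(f"pics/{n}0.png",im[:,:,::-1])
    c=get_calibration(n); print(n,np.round(c["camera_matrix"],1).tolist(),np.round(-c["R"].T@c["t"],3))
print(manip.sense(),manip.grip_point_offset)
E
```

```text
scene [[528.4, 0.0, 270.7], [0.0, 528.4, 204.9], [0.0, 0.0, 1.0]] [1.058 0.743 0.724]
top [[406.1, 0.0, 273.9], [0.0, 406.1, 215.9], [0.0, 0.0, 1.0]] [0.478 0.041 0.969]
{'time_s': 0.1, 'joints': array([-1.30010004e+00,  3.59487030e-01,  1.51131910e+00, -9.76291803e-06,
        1.27248481e+00, -1.15097236e-01]), 'qvel': array([ 1.27919489e-03, -5.29768320e-04, -2.63830565e-03,  1.22638530e-03,
       -9.95220809e-05,  2.96720053e-04]), 'effort': array([-2.28119948e-04, -5.28651953e+01, -2.79350030e+01, -1.26444857e-04,
        5.15879510e-03, -1.39843081e-05]), 'tool_pos': array([ 0.22563874, -0.55543583,  0.30310728]), 'eef_rot': array([-3.08166374e+00, -6.01931888e-01,  2.21823950e-04]), 'wrist_force': array([ 0.90312227, -0.45152359, -0.21933515]), 'torque': array([-0.0427755 ,  0.02236257,  0.01144756]), 'gripper_force': 0.0, 'width': 0.08548688202894014} 0.0539
```

View pics/top0.png

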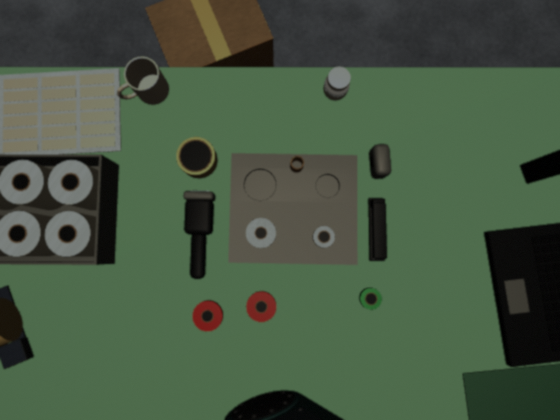

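View pics/scene0.png

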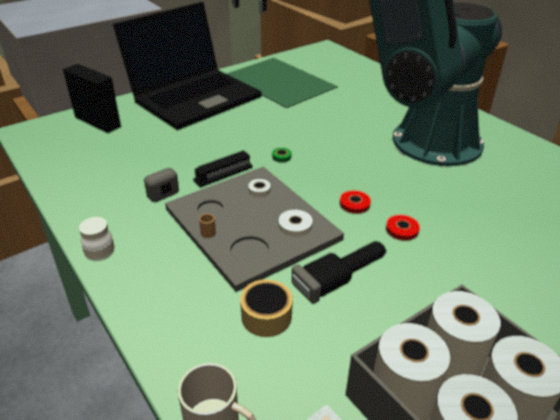

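Top view: grey tray centred near (294,208). On it are the large white roll (261,233), the small white roll (324,237), the wide well (261,184), the narrow well (328,186) and the core tube (297,163). Look-alikes are red (208,315) and (261,306), green (371,298), and white rolls in the box at left (about 20–70, 180–235). Only the two white rolls lie on the tray, so those are the ones meant.

```bash
cat > h.py <<'E'
from plant import manip, read_camera, get_calibration
import cv2,numpy as np
from scipy.spatial.transform import Rotation as Ro
def ray(n,uv,z):
    c=get_calibration(n);K,R,t=c["camera_matrix"],c["R"],c["t"]
    o=-R.T@t; d=R.T@np.linalg.solve(K,[*uv,1]); return (o+d*(z-o[2])/d[2])[:2]
def tray(im):
    hsv=cv2.cvtColor(im,cv2.COLOR_RGB2HSV)
    m=((hsv[...,1]<70)|((hsv[...,0]<30))).astype(np.uint8)
    m[:130]=0;m[290:]=0;m[:,:222]=0;m[:,364:]=0
    m=cv2.morphologyEx(m,cv2.MORPH_OPEN,np.ones((9,9)))
    cs=cv2.findContours(m,0,2)[0];k=max(cs,key=cv2.contourArea)
    return cv2.minAreaRect(k)
def rolls(im,thr=100):
    m=(im.min(2)>thr).astype(np.uint8); m[:130]=0;m[275:]=0;m[:,:230]=0;m[:,360:]=0
    out=[]
    for k in cv2.findContours(m,0,2)[0]:
        if cv2.contourArea(k)<150: continue
        (u,v),r=cv2.minEnclosingCircle(k); out.append((u,v,r,cv2.contourArea(k)))
    return out
E
python3 - <<'E'
from h import *
im=read_camera("top")
r=tray(im); print(r); b=cv2.boxPoints(r); P=np.array([ray("top",p,.02) for p in b]); print(P.round(4).tolist(),P.mean(0))
for q in rolls(im,85): print(q,ray("top",q[:2],.036), q[2]*2*.933/406)
crop=im[140:275,222:365]; cv2.imwrite("pics/crop0.png",cv2.convertScaleAbs(cv2.resize(crop,None,fx=5,fy=4.4,interpolation=2),alpha=1.6)[:,:,::-1][:600])
print(Ro.from_rotvec(manip.sense()["eef_rot"]).as_matrix().round(3))
E
```

```text
((293.0937194824219, 208.59671020507812), (129.58685302734375, 111.62085723876953), 0.9093804955482483)
[[0.4614, 0.1542], [0.7261, 0.1538], [0.7216, -0.155], [0.4576, -0.1463]] [0.59168662 0.00167862]
(323.79144287109375, 236.17337036132812, 11.292177200317383, 355.0) [ 0.52441888 -0.06814026] 0.05189951393052275
(260.3376770019531, 232.5162353515625, 15.73564338684082, 728.0) [0.53243527 0.07759413] 0.07232194719173639
[[ 0.926  0.376 -0.   ]
 [ 0.376 -0.926  0.001]
 [ 0.    -0.001 -1.   ]]
```

View pics/crop0.png

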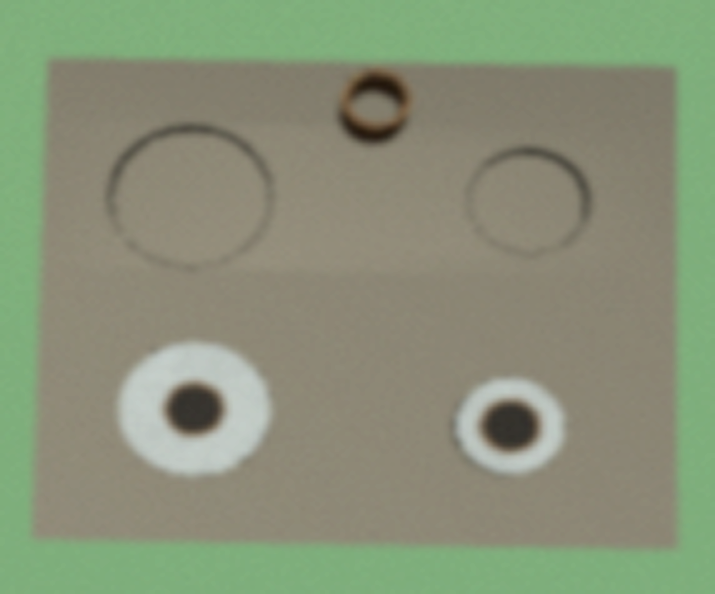

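The crop shows both plain white rolls on the tray, large (195,408) and small (511,426), with nothing else similar there. Well rims are centred at crop (190,197) and (528,202), and the tray corners are (48,60), (676,67), (678,547) and (35,540).

Run:
```python
from h import *
f=lambda x,y,z=.02: ray("top",((x+.5)/5-.5+222,(y+.5)/4.4-.5+140),z)
C=np.array([f(48,60),f(676,67),f(678,547),f(35,540)])
L=np.array([[.13,.15],[.13,-.15],[-.13,-.15],[-.13,.15]])
c=C.mean(0); H=(L).T@(C-c); th=np.arctan2(H[0,1]-H[1,0],H[0,0]+H[1,1])
R=np.array([[np.cos(th),-np.sin(th)],[np.sin(th),np.cos(th)]])
print(C.round(4).tolist(),c,np.degrees(th))
for n,p,q in(("wide",(190,197),(.055,.08)),("narrow",(528,202),(.055,-.08))): print(n,"seen",f(*p),"model",c+R@np.array(q))
print("tube",f(375,100,.06))
```

```text
[[0.7225, 0.149], [0.7191, -0.1503], [0.4611, -0.1468], [0.4638, 0.1515]] [0.59162132 0.0008376 ] -0.627242703149799
wide seen [0.64737897 0.08068804] model [0.64749381 0.08023071]
narrow seen [ 0.64497269 -0.07916296] model [ 0.64574225 -0.07975971]
tube [ 0.69126753 -0.00497437]
```

{"api": "servo_tool", "payload": {
  "increments": [
    {"jaw":0.03,"delta_pos":[0.02,0.04,0],"twist":-2},
    {"jaw":0.03,"delta_pos":[0.04,0.08,0],"twist":-5},
    {"jaw":0.03,"delta_pos":[0.06,0.125,-0.01],"twist":-8},
    {"jaw":0.03,"delta_pos":[0.085,0.165,-0.03],"twist":-11},
    {"jaw":0.03,"delta_pos":[0.105,0.205,-0.05],"twist":-14},
    {"jaw":0.03,"delta_pos":[0.125,0.245,-0.07],"twist":-17},
    {"jaw":0.03,"delta_pos":[0.145,0.285,-0.09],"twist":-20},
    {"jaw":0.03,"delta_pos":[0.165,0.325,-0.11],"twist":-23},
    {"jaw":0.03,"delta_pos":[0.185,0.365,-0.13],"twist":-25},
    {"jaw":0.03,"delta_pos":[0.205,0.405,-0.14],"twist":-26.5},
    {"jaw":0.03,"delta_pos":[0.23,0.45,-0.14],"twist":-27.5},
    {"jaw":0.03,"delta_pos":[0.252,0.491,-0.14],"twist":-27.5}
  ],
  "squeeze": 20
}}

```text
time_s: 1.35
tool_pos: [0.4781, -0.0629, 0.1633]
eef_rot: [-3.138, 0.149, 0.002]
wrist_force: [1.3, -1.2, -0.6]
width: 0.0297
gripper_force: 0.0
```

{"api": "servo_tool", "payload": {
  "increments": [
    {"jaw":0.03,"delta_pos":[0,0,-0.025],"twist":0},
    {"jaw":0.03,"delta_pos":[0,0,-0.05],"twist":0},
    {"jaw":0.03,"delta_pos":[0,0,-0.057],"twist":0},
    {"jaw":0.03,"delta_pos":[0,0,-0.06],"twist":0},
    {"jaw":0.03,"delta_pos":[0,0,-0.061],"twist":0},
    {"jaw":0.03,"delta_pos":[0,0,-0.062],"twist":0},
    {"jaw":0.03,"delta_pos":[0,0,-0.063],"twist":0},
    {"jaw":0.03,"delta_pos":[0,0,-0.064],"twist":0},
    {"jaw":0.03,"delta_pos":[0,0,-0.064],"twist":0}
  ]
}}

```text
time_s: 2.25
tool_pos: [0.4779, -0.0651, 0.1001]
eef_rot: [3.138, -0.148, 0.001]
wrist_force: [-0.4, 0.2, -0.1]
width: 0.0298
gripper_force: 0.0
```

Run:
```python
from h import *
im=read_camera("scene")
cv2.imwrite("pics/s1.png",cv2.convertScaleAbs(cv2.resize(im[90:290,150:400],None,fx=3,fy=3,interpolation=2),alpha=1.5)[:,:,::-1])
s=manip.sense();print(s["tool_pos"],s["wrist_force"])
```

```text
[ 0.47785365 -0.0649954   0.1001084 ] [-0.38521545 -0.20087142  0.06060864]
```

View pics/s1.png

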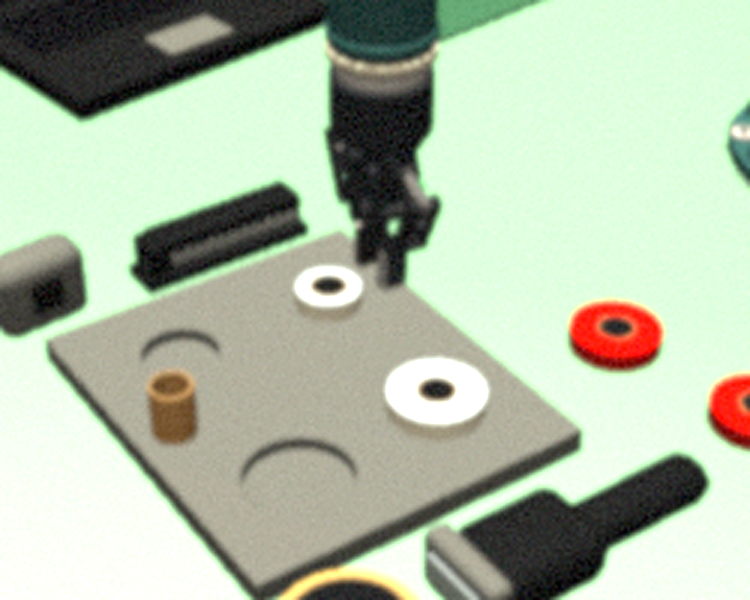

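The gripper stands over the near strip of the tray. Fingertips at crop (370–392, 260–285) are just behind the small roll at (328,287), and nothing has been touched. Push half way and re-measure.

{"api": "servo_tool", "payload": {
  "increments": [
    {"jaw":0.03,"delta_pos":[0,0.0015,-0.002],"twist":0},
    {"jaw":0.03,"delta_pos":[0,0.0015,-0.0035],"twist":0},
    {"jaw":0.03,"delta_pos":[0.008,0.0005,-0.0035],"twist":0},
    {"jaw":0.03,"delta_pos":[0.016,0,-0.0035],"twist":0},
    {"jaw":0.03,"delta_pos":[0.024,-0.001,-0.0035],"twist":0},
    {"jaw":0.03,"delta_pos":[0.032,-0.002,-0.0035],"twist":0},
    {"jaw":0.03,"delta_pos":[0.04,-0.0025,-0.0035],"twist":0},
    {"jaw":0.03,"delta_pos":[0.048,-0.003,-0.0035],"twist":0},
    {"jaw":0.03,"delta_pos":[0.056,-0.004,-0.0035],"twist":0},
    {"jaw":0.03,"delta_pos":[0.064,-0.005,-0.0035],"twist":0},
    {"jaw":0.03,"delta_pos":[0.068,-0.0052,-0.0035],"twist":0},
    {"jaw":0.03,"delta_pos":[0.07,-0.0055,-0.0035],"twist":0}
  ]
}}

```text
time_s: 3.5
tool_pos: [0.5483, -0.0705, 0.0964]
eef_rot: [-3.138, 0.148, -0.0]
wrist_force: [-0.5, -0.5, 0.7]
width: 0.0304
gripper_force: 0.2
```

Run:
```python
from h import *
im=read_camera("scene")
hsv=cv2.cvtColor(im,cv2.COLOR_RGB2HSV)
m=((im.min(2)>125)&(hsv[...,1]<50)).astype(np.uint8)
n,l,st,ce=cv2.connectedComponentsWithStats(m[150:290,190:340])
for i in range(1,n):
    if st[i,4]>60: print(st[i],ce[i]+[190,150],ray("scene",ce[i]+[190,150],.036))
t=read_camera("top")
for q in rolls(t,85): print(q,ray("top",q[:2],.036))
s=manip.sense();print(s["tool_pos"],s["wrist_force"])
A=cv2.resize(t[140:275,222:365],None,fx=4,fy=4,interpolation=2);B=cv2.resize(im[130:265,190:333],None,fx=4,fy=4,interpolation=2)
cv2.imwrite("pics/s2.png",cv2.convertScaleAbs(cv2.resize(np.hstack([A,B]),(800,378)),alpha=1.5)[:,:,::-1])
```

```text
[ 35  34  24  15 217] [236.47926267 191.32718894] [ 0.57900018 -0.07237154]
[ 88  59  35  23 574] [295.05052265 219.82926829] [0.53320279 0.08118503]
(341.5, 257.0, 24.397844314575195, 1090.0) [ 0.47697519 -0.10810829]
(294.5, 202.0, 96.66576385498047, 11299.5) [ 0.60337117 -0.00108485]
[ 0.54790229 -0.0703831   0.09631272] [-0.84778063 -0.146643   -0.58213318]
```

View pics/s2.png

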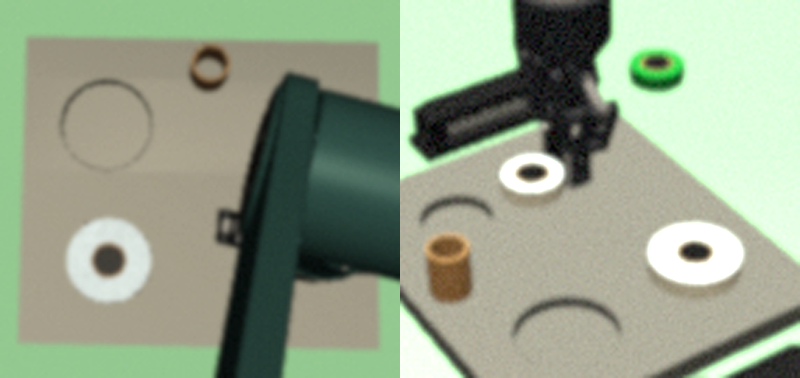

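The scene half shows the small roll (532,175) cradled by the fingers and heading for the narrow well (455,210). The rest of the tray is undisturbed. The offset matches the plan, so I'll push on.

{"api": "servo_tool", "payload": {
  "increments": [
    {"jaw":0.03,"delta_pos":[0.007,-0.0005,0],"twist":0},
    {"jaw":0.03,"delta_pos":[0.014,-0.001,0],"twist":0},
    {"jaw":0.03,"delta_pos":[0.021,-0.002,0],"twist":0},
    {"jaw":0.03,"delta_pos":[0.028,-0.0025,0],"twist":0},
    {"jaw":0.03,"delta_pos":[0.035,-0.003,0],"twist":0},
    {"jaw":0.03,"delta_pos":[0.042,-0.004,0],"twist":0},
    {"jaw":0.03,"delta_pos":[0.048,-0.0045,0],"twist":0},
    {"jaw":0.03,"delta_pos":[0.054,-0.005,0],"twist":0},
    {"jaw":0.03,"delta_pos":[0.059,-0.0055,0],"twist":0},
    {"jaw":0.03,"delta_pos":[0.063,-0.006,0],"twist":0},
    {"jaw":0.03,"delta_pos":[0.066,-0.006,0],"twist":0},
    {"jaw":0.03,"delta_pos":[0.067,-0.006,0],"twist":0}
  ]
}}

```text
time_s: 4.8
tool_pos: [0.6151, -0.0764, 0.0964]
eef_rot: [-3.138, 0.148, -0.0]
wrist_force: [0.8, -0.7, 0.1]
width: 0.0299
gripper_force: 0.0
```

Run:
```python
from h import *
im=read_camera("scene")
hsv=cv2.cvtColor(im,cv2.COLOR_RGB2HSV)
m=((im.min(2)>125)&(hsv[...,1]<50)).astype(np.uint8)
n,l,st,ce=cv2.connectedComponentsWithStats(m[150:290,190:340])
for i in range(1,n):
    if st[i,4]>60: print(st[i],ce[i]+[190,150],ray("scene",ce[i]+[190,150],.036),ray("scene",ce[i]+[190,150],.026))
s=manip.sense();print(s["tool_pos"],s["wrist_force"])
cv2.imwrite("pics/s3.png",cv2.convertScaleAbs(cv2.resize(im[130:265,160:333],None,fx=4,fy=4,interpolation=2),alpha=1.5)[:,:,::-1])
```

```text
[  8  47  24  15 224] [209.31696429 204.11607143] [ 0.65123081 -0.06635761] [ 0.64530939 -0.07811855]
[ 88  59  35  23 570] [295.08596491 219.83508772] [0.53315448 0.081242  ] [0.52551628 0.07162711]
[ 0.61506745 -0.07641102  0.09638131] [-0.01080132 -0.20861658 -0.93845056]
```

View pics/s3.png

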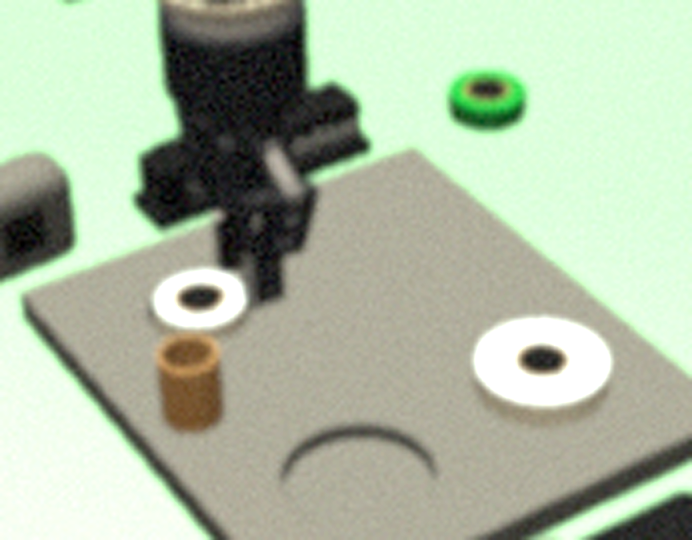

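The small roll (198,298) now sits low. Its centre, taken at the 26 mm seated-top height, falls at the narrow well (0.645, -0.078), so it has seated. Now the large roll.

{"api": "servo_tool", "payload": {
  "increments": [
    {"jaw":0.03,"delta_pos":[-0.003,0,0.005],"twist":0},
    {"jaw":0.03,"delta_pos":[-0.006,0,0.03],"twist":0},
    {"jaw":0.03,"delta_pos":[-0.01,0,0.055],"twist":1},
    {"jaw":0.04,"delta_pos":[-0.035,0.025,0.06],"twist":2},
    {"jaw":0.04,"delta_pos":[-0.06,0.055,0.06],"twist":3},
    {"jaw":0.04,"delta_pos":[-0.085,0.085,0.06],"twist":5},
    {"jaw":0.04,"delta_pos":[-0.11,0.115,0.06],"twist":6.5},
    {"jaw":0.04,"delta_pos":[-0.13,0.14,0.06],"twist":6.5},
    {"jaw":0.04,"delta_pos":[-0.139,0.153,0.055],"twist":6.5},
    {"jaw":0.04,"delta_pos":[-0.139,0.153,0.035],"twist":6.5},
    {"jaw":0.04,"delta_pos":[-0.139,0.153,0.01],"twist":6.5},
    {"jaw":0.04,"delta_pos":[-0.139,0.153,-0.001],"twist":6.5}
  ]
}}

```text
time_s: 6.05
tool_pos: [0.4755, 0.0765, 0.094]
eef_rot: [3.141, 0.031, -0.002]
wrist_force: [-0.3, -0.4, -0.3]
width: 0.0405
gripper_force: 0.0
```

{"api": "servo_tool", "payload": {
  "increments": [
    {"jaw":0.04,"delta_pos":[0,0,0],"twist":0},
    {"jaw":0.04,"delta_pos":[0.007,0,0],"twist":0},
    {"jaw":0.04,"delta_pos":[0.014,0.0005,0],"twist":0},
    {"jaw":0.04,"delta_pos":[0.022,0.0005,0],"twist":0},
    {"jaw":0.04,"delta_pos":[0.03,0.0005,0],"twist":0},
    {"jaw":0.04,"delta_pos":[0.038,0.001,0],"twist":0},
    {"jaw":0.04,"delta_pos":[0.046,0.001,0],"twist":0},
    {"jaw":0.04,"delta_pos":[0.054,0.001,0],"twist":0},
    {"jaw":0.04,"delta_pos":[0.062,0.0015,0],"twist":0},
    {"jaw":0.04,"delta_pos":[0.066,0.0015,0],"twist":0},
    {"jaw":0.04,"delta_pos":[0.07,0.0015,0],"twist":0}
  ]
}}

```text
time_s: 7.15
tool_pos: [0.5461, 0.0781, 0.0953]
eef_rot: [-3.141, -0.03, 0.0]
wrist_force: [-0.4, 0.2, 2.0]
width: 0.0398
gripper_force: 0.4
```

Run:
```python
from h import *
im=read_camera("scene")
hsv=cv2.cvtColor(im,cv2.COLOR_RGB2HSV)
m=((im.min(2)>125)&(hsv[...,1]<50)).astype(np.uint8)
n,l,st,ce=cv2.connectedComponentsWithStats(m[150:290,190:340])
for i in range(1,n):
    if st[i,4]>60: print(st[i],ce[i]+[190,150],ray("scene",ce[i]+[190,150],.036),ray("scene",ce[i]+[190,150],.026))
s=manip.sense();print(s["tool_pos"],s["wrist_force"],s["eef_rot"])
cv2.imwrite("pics/s4.png",cv2.convertScaleAbs(cv2.resize(im[130:265,160:333],None,fx=4,fy=4,interpolation=2),alpha=1.5)[:,:,::-1])
```

```text
[  8  46  24  16 239] [209.52719665 203.92050209] [ 0.65051988 -0.06669844] [ 0.64458813 -0.07846433]
[ 66  67  37  25 610] [273.97704918 229.07704918] [0.58575794 0.08032907] [0.57888457 0.0707009 ]
[0.54675188 0.07810323 0.09535584] [ 1.19740683 -0.61263704 -0.94058428] [-3.14132024e+00 -3.01466297e-02 -1.15288789e-03]
```

View pics/s4.png

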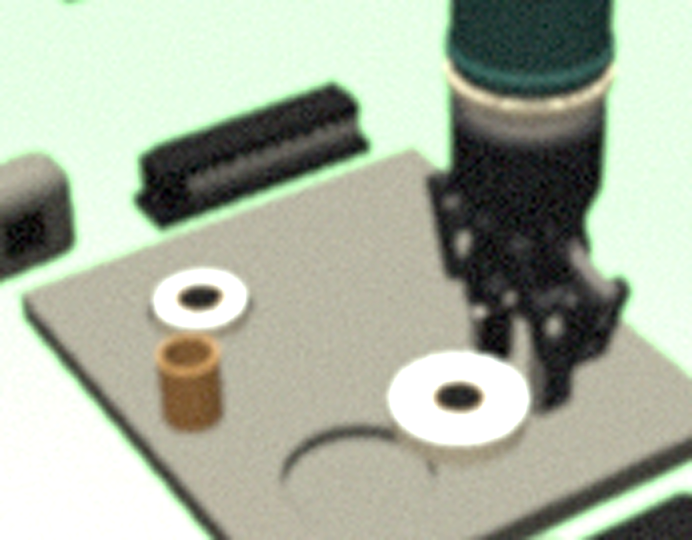

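The large roll (458,397) is cradled and its edge is over the rim of the wide well (358,470). The small roll sits flat at (199,298). I'll continue pushing, then retract.

{"api": "servo_tool", "payload": {
  "increments": [
    {"jaw":0.04,"delta_pos":[0.007,0,0],"twist":0},
    {"jaw":0.04,"delta_pos":[0.014,0,0],"twist":0},
    {"jaw":0.04,"delta_pos":[0.021,0.0005,0],"twist":0},
    {"jaw":0.04,"delta_pos":[0.028,0.0005,0],"twist":0},
    {"jaw":0.04,"delta_pos":[0.035,0.001,0],"twist":0},
    {"jaw":0.04,"delta_pos":[0.042,0.001,0],"twist":0},
    {"jaw":0.04,"delta_pos":[0.048,0.001,0],"twist":0},
    {"jaw":0.04,"delta_pos":[0.053,0.0015,0],"twist":0},
    {"jaw":0.04,"delta_pos":[0.057,0.0015,0],"twist":0},
    {"jaw":0.04,"delta_pos":[0.06,0.0015,0],"twist":0},
    {"jaw":0.04,"delta_pos":[0.062,0.0015,0],"twist":0},
    {"jaw":0.04,"delta_pos":[0.062,0.0015,0],"twist":0}
  ]
}}

```text
time_s: 8.4
tool_pos: [0.608, 0.0796, 0.0954]
eef_rot: [-3.141, -0.03, -0.0]
wrist_force: [0.6, 0.3, -0.3]
width: 0.0399
gripper_force: 0.0
```

{"api": "servo_tool", "payload": {
  "increments": [
    {"jaw":0.04,"delta_pos":[-0.004,0,0.002],"twist":0},
    {"jaw":0.04,"delta_pos":[-0.01,0,0.02],"twist":0},
    {"jaw":0.04,"delta_pos":[-0.02,0,0.06],"twist":0},
    {"jaw":0.04,"delta_pos":[-0.05,-0.02,0.1],"twist":0},
    {"jaw":0.04,"delta_pos":[-0.08,-0.06,0.13],"twist":0},
    {"jaw":0.04,"delta_pos":[-0.1,-0.1,0.15],"twist":0},
    {"jaw":0.04,"delta_pos":[-0.12,-0.145,0.16],"twist":0},
    {"jaw":0.04,"delta_pos":[-0.14,-0.19,0.17],"twist":0},
    {"jaw":0.04,"delta_pos":[-0.16,-0.235,0.18],"twist":0},
    {"jaw":0.04,"delta_pos":[-0.18,-0.28,0.19],"twist":0},
    {"jaw":0.04,"delta_pos":[-0.19,-0.325,0.2],"twist":0},
    {"jaw":0.04,"delta_pos":[-0.2,-0.365,0.2],"twist":0}
  ]
}}

```text
time_s: 9.6
tool_pos: [0.4066, -0.2869, 0.2969]
eef_rot: [3.14, 0.03, 0.003]
wrist_force: [0.6, -0.2, -0.0]
width: 0.04
gripper_force: 0.0
```

Run:
```python
from h import *
im=read_camera("scene"); t=read_camera("top")
for q in rolls(t,85): print(q,ray("top",q[:2],.026))
s=manip.sense();print(s["tool_pos"],s["wrist_force"])
A=cv2.resize(t[140:275,222:365],(400,378),interpolation=2);B=cv2.resize(im[130:265,190:333],(400,378),interpolation=2)
cv2.imwrite("pics/s5.png",cv2.convertScaleAbs(np.hstack([A,B]),alpha=1.5)[:,:,::-1])
```

```text
(328.5, 185.0, 10.920265197753906, 319.5) [ 0.64516559 -0.08146802]
(260.362060546875, 184.5, 15.050657272338867, 646.5) [0.64604008 0.0786421 ]
[ 0.40661832 -0.29096167  0.29644209] [-0.51373694  0.00945643  0.13229386]
```

View pics/s5.png

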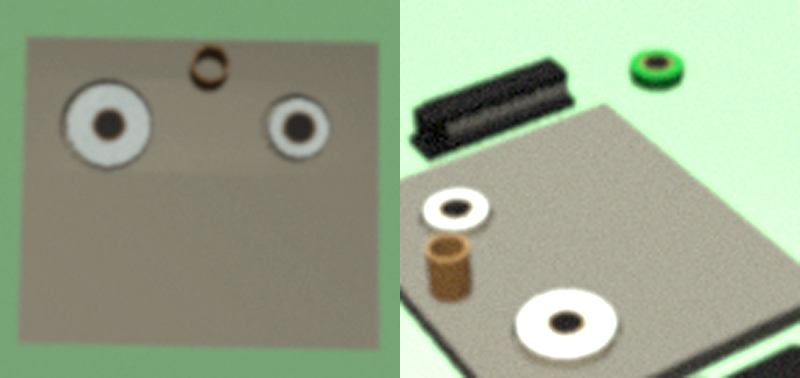

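Both rolls sit flat and centred in their wells, large at (108,124) and small at (299,127) in the top half. The tube is unmoved and the arm is clear.

```bash
python3 -c "
from plant import manip
print(manip.finish_job())"
```

```text
the job is handed in; nothing more can be done
None
```

The large roll is seated in the wide well and the small roll in the narrow well, both flat with nothing else touched, and the job was handed in at about 10 s of the 58 s allowed.

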